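# Heft the lidded pots and serve the full one

## Robot

A 7-joint arm with a two-finger parallel gripper is mounted at the origin on the work surface. World frame = base frame: x ahead of the robot, y to its left, z up, the work surface at z = 0. Lengths are in m, angles in rad, forces in N, time in s.
With the tool pointing down it reaches from about 0.425 to 0.925 m from the base axis. Payload 6.8 kg.
Tool frame: the origin (TCP) lies at the very end of the fingers, on their centre line; the grasp point (between the pads) lies 19 mm behind it; z points along the fingers, y is the line along which they close (so a half turn about z gives the same grasp; the last joint's range is limited). The gripper opens to 85 mm and grips with 20 to 120 N. Pads are 22 mm wide; open, the fingers measure 114 mm over their backs; the gripper's body (76 mm by 85 mm) begins 54 mm behind the grasp point. The pads swing forward as they close: fully open they stand 13 mm farther back than shut.
Start: joints at [-1.377, 0.477, 0.022, 1.555, -0.011, 1.109, -0.083], TCP at [0.201, 0.645, 0.231] pointing down, gripper open.
Joint ranges: [-2.96, 2.96], [-0.34, 2.1], [-1.41, 1.46], [0.24, 2.44], [-1.37, 4.51], [0.17, 1.92], [-2.96, 2.96]. Speed limits (rad/s): [2.39, 2.39, 3.14, 3.14, 3.14, 3.14, 3.14].

## Interface

Orientations are given as a rotation vector (axis times angle).
In Python, from bench import r gives the robot as it stands. The module is installed in compiled form; this text tells all that it offers.
- The arm moves only by the tool servo_tool, never from a script. Its argument "commands" is a list of rows, each a list of 7 numbers: the turn, a rotation vector about the world's x, y, z in degrees, then the shift along the world's x, y, z in mm, then the closure, from 0 (fully open) to 1 (shut). A call has 1 to 5 rows; each row is the pose to reach, as a shift and turn from the pose commanded when the call began; what a row does not reach only later rows make up. A row lasts 1/12 s, in which the tool goes at most 41.7 mm and 7.16 degrees, less where a joint would pass 70% of its speed; a pose out of reach is approached as far as the arm can. A call with a gripper value outside its range is refused whole. The fingers move at their own pace and stop on an object; "force" is the grip in N (left out, the last holds). Time passes only in rows, so rows that repeat a pose let the fingers close. It gives the time, the measured TCP pose, the force, the opening and the grip force at its end, in the units of the state.
- r.get_obs(): the state, without advancing time (a new reading comes with each control period).
- r.grab_frame(name): name is "scene" or "top"; returns (picture, depth): 420x560x3 uint8, blue, green, red; 420x560 float32, m along the optical axis (not along the pixel's ray), 0 where there is no reading.
- r.camera_info(name): a dict with "vertical_fov" (degrees; the focal length in pixels is half the picture's height over the tangent of half this angle, whatever the lens; pixels are square), "cx", "cy" (the principal point, pixels), "cam_to_world" (4x4, takes a point from camera to world coordinates). Camera axes: x right, y up, looking along -z (the intrinsics and any distortion apply to the point x, -y, -z); pixel columns grow to the right and rows downward; lengths in m; the calibration is good to about 2 mm. A picture is of the moment at which its call begins. camera_info takes no time and is no camera call.
- r.hand_in(): hands the job in; it is judged then, once.
The state is a dict: "clock": time; "joints": joint angles; "qvel": joint speeds; "tau": joint torques, N m; "tcp_pos": TCP position; "orientation": TCP orientation; "contact_force": force on the tool from outside, world axes, zero at the start; "moment": the same for the moment, N m; "grip_width": finger opening in m; "gripper_force": force on a finger pad.
Only numpy, scipy, OpenCV 4.12 (cv2) and the standard library are available. Lean on these libraries where they do the work, as an engineer would, in place of code of your own. Each camera call takes 0.05 s, during which the arm holds its last target. There are 200 camera calls.

## Task

Three identical lidded pots stand on the keep-warm stand: one is still full of bagels, the other two have only one bagel left, and only their weight tells which. Find the full pot by lifting, and set it down gently and upright by its handle, wholly on the round cork mat beside the stand. Leave the two light pots standing on their own plates of the stand (put any that you lifted gently back), never tip a pot, and leave the sauce jar and the bottle where they are.

Things in the scene. Friction and masses are not known exactly. Their poses are not given: they have to be found in the camera images.
- pot_a: lidded aluminium pot, lid clipped shut: 106 mm wide, lid top at 91 mm, 134 mm high in all; one of 3 alike. Handle: level black bar 74 mm long (pot's x), 14 wide (y), 14 high, centred on the pot's axis 127 mm above its underside, 29 mm free below, a post at each end. Origin: centre of the underside. Full: 0.75-0.95 kg; light: 0.3-0.42 kg. Starts on plate_a
- pot_b: lidded aluminium pot, lid clipped shut: 106 mm wide, lid top at 91 mm, 134 mm high in all; one of 3 alike. Handle: level black bar 74 mm long (pot's x), 14 wide (y), 14 high, centred on the pot's axis 127 mm above its underside, 29 mm free below, a post at each end. Origin: centre of the underside. Full: 0.75-0.95 kg; light: 0.3-0.42 kg. Starts on plate_b
- pot_c: lidded aluminium pot, lid clipped shut: 106 mm wide, lid top at 91 mm, 134 mm high in all; one of 3 alike. Handle: level black bar 74 mm long (pot's x), 14 wide (y), 14 high, centred on the pot's axis 127 mm above its underside, 29 mm free below, a post at each end. Origin: centre of the underside. Full: 0.75-0.95 kg; light: 0.3-0.42 kg. Starts on plate_c
- plate_a (a point): centre of the top of the left-hand (+y) dark round plate (128 mm in diameter, 64 mm above the counter) of the stand, where pot_a belongs
- plate_b (a point): centre of the top of the middle dark round plate (128 mm in diameter, 64 mm above the counter) of the stand, where pot_b belongs
- plate_c (a point): centre of the top of the right-hand (-y) dark round plate (128 mm in diameter, 64 mm above the counter) of the stand, where pot_c belongs
- stand: fixed steel keep-warm stand, 200 mm (x) by 430 mm (y), 60 mm high, with three dark plates 150 mm apart in a row along its y axis, 4 mm higher. Origin: centre of its underside
- mat: fixed round cork mat on the counter, 150 mm in diameter, 8 mm thick, to the left or to the right of the stand. Origin: centre of its underside
- jar: bystander: closed round orange sauce jar with white lid, 94 mm in diameter, 147 mm high, on the other side of the stand from the mat. Origin: centre of its underside
- bottle: bystander: yellow sauce bottle with red cap, 56 mm in diameter, 170 mm high. Origin: centre of its underside

How it is judged:
At the end, for the whole second after the job is handed in: The full pot stands upright (within 0.1 rad), released and at rest on the cork mat, its axis within 30 mm of the mat's centre, bearing on it with its whole weight (over 5.5 N); each of the two light pots stands upright and at rest on its own plate of the stand, within 35 mm of the plate's centre ((((horizontal distance between pot_a and mat below 0.03 m and z of pot_a in the frame of mat between 0.004 and 0.012 m and angle between pot_a's own z axis and vertical below 0.1 rad and contact force between pot_a and mat above 5.5 N and linear speed of pot_a below 0.02 m/s) and (horizontal distance between pot_b and plate_b below 0.035 m and height (world z) of pot_b between 0.06 and 0.068 m and angle between pot_b's own z axis and vertical below 0.1 rad and linear speed of pot_b below 0.02 m/s) and (horizontal distance between pot_c and plate_c below 0.035 m and height (world z) of pot_c between 0.06 and 0.068 m and angle between pot_c's own z axis and vertical below 0.1 rad and linear speed of pot_c below 0.02 m/s)) or ((horizontal distance between pot_b and mat below 0.03 m and z of pot_b in the frame of mat between 0.004 and 0.012 m and angle between pot_b's own z axis and vertical below 0.1 rad and contact force between pot_b and mat above 5.5 N and linear speed of pot_b below 0.02 m/s) and (horizontal distance between pot_a and plate_a below 0.035 m and height (world z) of pot_a between 0.06 and 0.068 m and angle between pot_a's own z axis and vertical below 0.1 rad and linear speed of pot_a below 0.02 m/s) and (horizontal distance between pot_c and plate_c below 0.035 m and height (world z) of pot_c between 0.06 and 0.068 m and angle between pot_c's own z axis and vertical below 0.1 rad and linear speed of pot_c below 0.02 m/s)) or ((horizontal distance between pot_c and mat below 0.03 m and z of pot_c in the frame of mat between 0.004 and 0.012 m and angle between pot_c's own z axis and vertical below 0.1 rad and contact force between pot_c and mat above 5.5 N and linear speed of pot_c below 0.02 m/s) and (horizontal distance between pot_a and plate_a below 0.035 m and height (world z) of pot_a between 0.06 and 0.068 m and angle between pot_a's own z axis and vertical below 0.1 rad and linear speed of pot_a below 0.02 m/s) and (horizontal distance between pot_b and plate_b below 0.035 m and height (world z) of pot_b between 0.06 and 0.068 m and angle between pot_b's own z axis and vertical below 0.1 rad and linear speed of pot_b below 0.02 m/s)))); the robot touches nothing.
It fails at once if a pot is tipped by more than 0.4 rad (angle between any of pot_a, pot_b, pot_c's own z axis and vertical above 0.4 rad).
It fails at once if a pot is let fall (faster than 0.4 m/s with no finger on it: a drop of about 10 mm) ((linear speed of pot_a above 0.4 m/s and contact force between pot_a and the fingers below 0.5 N) or (linear speed of pot_b above 0.4 m/s and contact force between pot_b and the fingers below 0.5 N) or (linear speed of pot_c above 0.4 m/s and contact force between pot_c and the fingers below 0.5 N)).
It fails at once if a pot is set or pressed down hard (over 90 N on the mat or the stand) (contact force between any of pot_a, pot_b, pot_c and mat above 90 N or contact force between any of pot_a, pot_b, pot_c and stand above 90 N).
It fails at once if the jar or the bottle is moved by more than 20 mm (distance of any of jar, bottle from where it was at the start of the episode above 0.02 m).
It also fails if it takes over 69 s, if anything falls off the work surface, if the arm or the gripper's body presses on something with over 40 N, if the wrist force passes 120 N, or if a joint passes its speed limit or range.

## Working session

There is one attempt and no reset: what is moved stays moved. The work goes in short steps, Python scripts to look and compute and a tool call to move; the robot and the scene stay as the last step left them, time stands still between calls to the robot, and variables do not carry over. Pictures are saved under pics/ and viewed, at most 10 in all, crops included, and the job is handed in when it is done.

Besides the shell and the picture viewer there is one more tool, called after "Request:" as a command line: name --pt "numbers of a row" for each row, then --argument value for the rest. servo_tool: Moves the arm, as the interface text tells. Its arguments: {"type":"object","properties":{"commands":{"type":"array"},"force":{"type":"number"}},"required":["commands"]}

```bash
mkdir -p pics; cat > h.py <<'E'
import numpy as np, cv2
from bench import r
def cloud(n):
    im,d=r.grab_frame(n); c=r.camera_info(n)
    f=210/np.tan(np.radians(c["vertical_fov"])/2)
    v,u=np.mgrid[0:420,0:560]
    P=np.stack([(u-c["cx"])/f*d,-(v-c["cy"])/f*d,-d,np.ones_like(d)],-1)@np.array(c["cam_to_world"]).T
    P=P[...,:3]; P[d==0]=np.nan
    return im,P
E
python3 - <<'E'
from h import *
for n in("scene","top"):
    im,P=cloud(n); np.save(n+".npy",P); cv2.imwrite(f"pics/{n}0.png",im)
    c=r.camera_info(n); print({k:v for k,v in c.items() if k!="cam_to_world"}); print(np.round(c["cam_to_world"],3))
print(r.get_obs())
E
```

```text
{'vertical_fov': 51.753301728707015, 'cx': 278.0770772097548, 'cy': 206.58506477123612}
[[-0.887 -0.309  0.344  0.907]
 [ 0.462 -0.582  0.669  0.692]
 [-0.007  0.752  0.659  0.75 ]
 [ 0.     0.     0.     1.   ]]
{'vertical_fov': 47.69281020425561, 'cx': 281.22011114845435, 'cy': 214.55257605871512}
[[-0.006  0.993 -0.118  0.456]
 [-1.    -0.005  0.007  0.004]
 [ 0.006  0.118  0.993  1.115]
 [ 0.     0.     0.     1.   ]]
{'clock': 0.1, 'joints': array([-1.37709932,  0.4777106 ,  0.02230495,  1.55632268, -0.01150529,
        1.10932175, -0.08309458]), 'qvel': array([-0.00035763, -0.00168179,  0.00049275, -0.00186231,  0.00051322,
        0.0007555 , -0.0003251 ]), 'tau': array([ 5.21904745e-03, -5.97758567e+01,  1.61356207e+00, -2.81955993e+01,
        1.27003156e-02,  4.93795727e-03,  1.84457872e-05]), 'tcp_pos': array([0.20046381, 0.64399368, 0.23043942]), 'orientation': array([-4.72153521e-01, -3.10575698e+00,  2.55736159e-03]), 'contact_force': array([-0.12794472,  0.19061072,  0.49331157]), 'moment': array([-0.01119284, -0.02235179,  0.03780169]), 'gripper_force': 0.0, 'grip_width': 0.08552542497325698}
```

View pics/scene0.png

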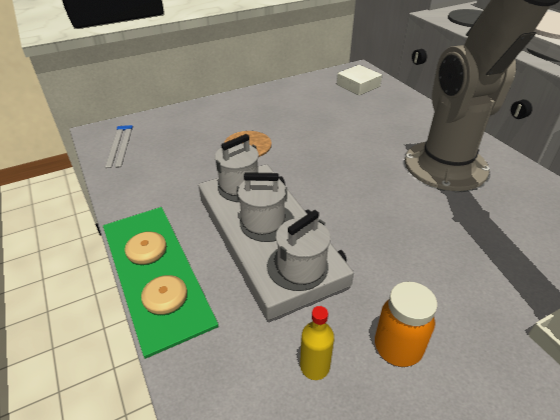

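View pics/top0.png

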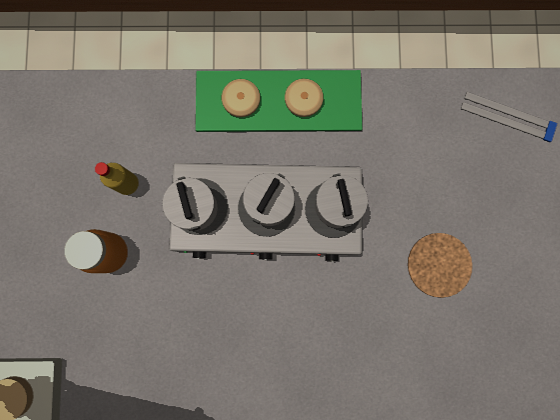

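The top view shows handles at about (184,200), (268,195) and (345,198), with the mat at (440,265) on the -y side. The jar is at (90,250) and the bottle at (115,178).

```bash
python3 - <<'E'
from h import *
im=cv2.imread("pics/top0.png"); P=np.load("top.npy"); S=np.load("scene.npy"); si=cv2.imread("pics/scene0.png")
x,y,z=np.moveaxis(P,-1,0)
for nm,Q,I in(("top",P,im),("scene",S,si)):
    z=Q[...,2]; dark=I.max(-1)<70
    m=((z>.18)&(z<.215)&dark&(Q[...,0]>.45)&(Q[...,0]<.85)&(abs(Q[...,1])<.35)).astype(np.uint8)
    n,l,st,_=cv2.connectedComponentsWithStats(m)
    for i in range(1,n):
        if st[i,4]<40: continue
        q=Q[l==i]; q=q[q[:,2]>np.median(q[:,2])-.006]
        (c,s,a)=cv2.minAreaRect((q[:,:2]*1000).astype(np.float32)); e=np.linalg.eigh(np.cov(q[:,:2].T))[1][:,1]
        print(nm,"handle",len(q),np.round(c,1),np.round(s,1),"dir deg",round(np.degrees(np.arctan2(e[1],e[0]))%180,1),"z",np.round(np.median(q[:,2]),4))
x,y,z=np.moveaxis(P,-1,0)
b=im.astype(int); m=((b[...,2]-b[...,0]>40)&(z<.03)&(y<-.2)&(x<.65)).astype(np.uint8)
n,l,st,_=cv2.connectedComponentsWithStats(m); i=1+st[1:,4].argmax(); q=P[l==i]
c,rad=cv2.minEnclosingCircle((q[:,:2]*1000).astype(np.float32)); print("mat",c,rad,(q[:,:2].mean(0)*1000),np.median(q[:,2]))
m=(z>.05)&(z<.0615)&(x>.45)&(x<.85)&(abs(y)<.35); q=P[m]; print("stand",cv2.minAreaRect((q[:,:2]*1000).astype(np.float32)))
for n,cx,cy in(("jar",85,250),("bottle",102,168)):
    print(n,P[cy,cx])
E
```

```text
top handle 265 [604.2  23.3] [14.1 72.6] dir deg 150.5 z 0.197
top handle 260 [ 599.3 -126.7] [73.4 13.7] dir deg 11.8 z 0.197
top handle 264 [595.4 187.1] [73.7 13.7] dir deg 15.8 z 0.1971
scene handle 154 [ 599.7 -125.5] [70.6 14.2] dir deg 9.9 z 0.1981
scene handle 215 [603.6  23.9] [13.8 72.5] dir deg 150.1 z 0.1979
scene handle 252 [595. 188.] [72.9 14.5] dir deg 15.7 z 0.1985
mat (468.8641052246094, -371.913330078125) 75.0895004272461 [ 467.97231404 -371.19790554] 0.007227566302724031
stand ((592.224365234375, 83.68740844726562), (534.1797485351562, 213.48757934570312), 88.63919067382812)
jar [0.50065653 0.39641379 0.14518814]
bottle [0.66488919 0.35914954 0.16979585]
```

Request:
servo_tool --pt "0 0 3 26 -30 5 0" --pt "0 0 6 52 -60 10 0" --pt "0 0 9 78 -90 15 0" --pt "0 0 12 104 -120 20 0" --pt "0 0 15 130 -150 20 0" --force 70

```text
clock: 0.52
tcp_pos: [0.3318, 0.4932, 0.252]
orientation: [0.058, 3.141, 0.001]
contact_force: [1.8, -0.2, -0.0]
grip_width: 0.0853
gripper_force: 0.0
```

Request:
servo_tool --pt "0 0 3 26 -30 0 0" --pt "0 0 6 52 -60 0 0" --pt "0 0 9 78 -90 0 0" --pt "0 0 12 104 -120 0 0" --pt "0 0 15 130 -150 0 0"

```text
clock: 0.93
tcp_pos: [0.4614, 0.3427, 0.2511]
orientation: [0.352, -3.121, 0.0]
contact_force: [0.3, 1.0, -0.5]
grip_width: 0.0852
gripper_force: 0.0
```

Request:
servo_tool --pt "0 0 3 26 -30 0 0" --pt "0 0 3 52 -60 0 0" --pt "0 0 3 78 -90 0 0" --pt "0 0 3 104 -120 0 0" --pt "0 0 3 134 -156 0 0"

```text
clock: 1.35
tcp_pos: [0.5919, 0.1912, 0.251]
orientation: [0.43, -3.111, -0.0]
contact_force: [0.7, 0.7, -0.3]
grip_width: 0.0852
gripper_force: 0.0
```

```bash
cat > s.py <<'E'
from h import *
o=r.get_obs(); w=o["orientation"]; R=cv2.Rodrigues(w)[0]
print(round(o["clock"],2),"tcp mm",np.round(o["tcp_pos"]*1000,1),"toolx",round(np.degrees(np.arctan2(R[1,0],R[0,0]))%360,1),"zaxis",np.round(R[:,2],3),"F",np.round(o["contact_force"],2),"w",round(o["grip_width"]*1000,1),"gf",round(o["gripper_force"],1),"j7",round(o["joints"][6],2))
E
python3 s.py
```

```text
1.35 tcp mm [591.9 191.2 251. ] toolx 195.7 zaxis [-0.001  0.    -1.   ] F [ 0.72  0.7  -0.27] w 85.2 gf 0.0 j7 1.48
```

Request:
servo_tool --pt "0 0 0 0 -1 -20 0" --pt "0 0 0 0 -1 -40 0" --pt "0 0 0 0 -1 -60 0" --pt "0 0 0 0 -1 -75 0" --pt "0 0 0 0 -1 -78 0"

```text
clock: 1.77
tcp_pos: [0.5892, 0.1907, 0.1699]
orientation: [0.429, -3.107, 0.002]
contact_force: [-0.9, 0.4, -1.0]
grip_width: 0.0855
gripper_force: 0.0
```

Request:
servo_tool --pt "0 0 0 0 0 0 0.4" --pt "0 0 0 0 0 0 0.8" --pt "0 0 0 0 0 0 1" --pt "0 0 0 0 0 0 1" --pt "0 0 0 0 0 0 1"

```text
clock: 2.18
tcp_pos: [0.5918, 0.1917, 0.1743]
orientation: [-0.429, 3.111, 0.001]
contact_force: [-0.6, -0.1, -0.3]
grip_width: 0.0255
gripper_force: 0.0
```

Request:
servo_tool --pt "0 0 0 0 0 0 1" --pt "0 0 0 0 0 0 1" --pt "0 0 0 0 0 0 1" --pt "0 0 0 0 0 0 1" --pt "0 0 0 0 0 0 1"

```text
clock: 2.6
tcp_pos: [0.5918, 0.1911, 0.1737]
orientation: [-0.428, 3.111, -0.0]
contact_force: [0.8, -2.6, 4.4]
grip_width: 0.0125
gripper_force: 69.6
```

```bash
python3 s.py
```

```text
2.6 tcp mm [591.8 191.1 173.7] toolx 195.7 zaxis [ 0.001 -0.    -1.   ] F [ 0.81 -2.58  4.36] w 12.5 gf 69.6 j7 1.49
```

Request:
servo_tool --pt "0 0 0 0 0 4 1" --pt "0 0 0 0 0 8 1" --pt "0 0 0 0 0 12 1" --pt "0 0 0 0 0 15 1" --pt "0 0 0 0 0 15 1"

```text
clock: 3.02
tcp_pos: [0.5915, 0.1919, 0.1889]
orientation: [-0.43, 3.111, 0.001]
contact_force: [0.6, 0.7, -3.4]
grip_width: 0.0127
gripper_force: 68.6
```

Request:
servo_tool --pt "0 0 0 0 0 0 1" --pt "0 0 0 0 0 0 1" --pt "0 0 0 0 0 0 1" --pt "0 0 0 0 0 0 1" --pt "0 0 0 0 0 0 1"

```text
clock: 3.43
tcp_pos: [0.5912, 0.1915, 0.1881]
orientation: [0.429, -3.112, 0.0]
contact_force: [-0.2, 0.0, -3.0]
grip_width: 0.0127
gripper_force: 68.6
```

```bash
python3 s.py; python3 - <<'E'
from h import *
F=[]
for i in range(5):
    im,P=cloud("top"); F.append(r.get_obs()["contact_force"][2])
print(np.round(F,2)); cv2.imwrite("pics/lift_a.png",im)
E
python3 s.py
```

```text
3.43 tcp mm [591.2 191.5 188.1] toolx 195.7 zaxis [-0. -0. -1.] F [-0.16  0.   -2.99] w 12.7 gf 68.6 j7 1.49
[-3.27 -2.78 -3.37 -2.98 -3.55]
3.68 tcp mm [591.3 191.5 188.2] toolx 195.7 zaxis [-0. -0. -1.] F [-0.2   0.38 -3.55] w 12.4 gf 68.6 j7 1.49
```

View pics/lift_a.png

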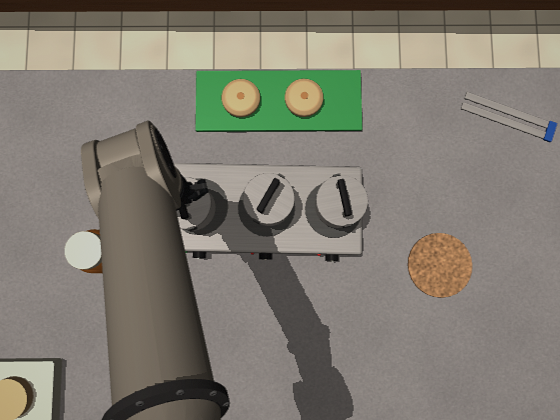

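Pot a weighs about 3.3 N, so it's one of the light pots. I'll set it back and go on to pot b.

Request:
servo_tool --pt "0 0 0 0 0 -5 1" --pt "0 0 0 0 0 -9 1" --pt "0 0 0 0 0 -12 1" --pt "0 0 0 0 0 -14 1" --pt "0 0 0 0 0 -15 1"

```text
clock: 4.1
tcp_pos: [0.5916, 0.191, 0.1736]
orientation: [-0.429, 3.112, -0.001]
contact_force: [-1.2, -2.4, 7.3]
grip_width: 0.0128
gripper_force: 70.0
```

Request:
servo_tool --pt "0 0 0 0 0 0 1" --pt "0 0 0 0 0 0 0.6" --pt "0 0 0 0 0 0 0.2" --pt "0 0 0 0 0 0 0" --pt "0 0 0 0 0 0 0"

```text
clock: 4.52
tcp_pos: [0.5915, 0.1918, 0.1735]
orientation: [-0.43, 3.111, 0.001]
contact_force: [0.7, 0.2, 0.6]
grip_width: 0.0608
gripper_force: 0.0
```

Request:
servo_tool --pt "0 0 0 0 0 0 0" --pt "0 0 0 0 0 0 0" --pt "0 0 0 0 0 0 0" --pt "0 0 0 0 0 4 0" --pt "0 0 0 0 0 10 0"

```text
clock: 4.93
tcp_pos: [0.5909, 0.1914, 0.1831]
orientation: [0.429, -3.111, 0.001]
contact_force: [-0.5, 0.2, 1.2]
grip_width: 0.0852
gripper_force: 0.0
```

```bash
python3 s.py
```

```text
4.93 tcp mm [590.9 191.4 183.1] toolx 195.7 zaxis [-0.001 -0.    -1.   ] F [-0.5   0.16  1.19] w 85.2 gf 0.0 j7 1.49
```

Request:
servo_tool --pt "0 0 0 0 0 30 0" --pt "0 0 0 0 0 67 0" --pt "0 0 -6 2 -35 67 0" --pt "0 0 -12 4 -70 67 0" --pt "0 0 -18 8 -105 67 0"

```text
clock: 5.35
tcp_pos: [0.5996, 0.0859, 0.252]
orientation: [0.068, 3.139, 0.002]
contact_force: [1.3, -1.1, -0.6]
grip_width: 0.0858
gripper_force: 0.0
```

Request:
servo_tool --pt "0 0 -7 2 -30 0 0" --pt "0 0 -14 4 -63 0 0" --pt "0 0 -21 5 -63 0 0" --pt "0 0 -27.4 5 -63 0 0" --pt "0 0 -27.4 5 -63 0 0"

```text
clock: 5.77
tcp_pos: [0.6045, 0.0228, 0.251]
orientation: [0.813, 3.034, 0.001]
contact_force: [0.6, 0.8, 0.4]
grip_width: 0.0853
gripper_force: 0.0
```

```bash
python3 s.py
```

```text
5.77 tcp mm [604.5  22.8 251. ] toolx 150.0 zaxis [ 0.001  0.    -1.   ] F [0.58 0.77 0.45] w 85.3 gf 0.0 j7 1.03
```

Request:
servo_tool --pt "0 0 0 0 0 -20 0" --pt "0 0 0 0 0 -40 0" --pt "0 0 0 0 0 -60 0" --pt "0 0 0 0 0 -75 0" --pt "0 0 0 0 0 -78 0.2"

```text
clock: 6.18
tcp_pos: [0.6027, 0.0243, 0.1699]
orientation: [-0.797, -3.035, 0.002]
contact_force: [-0.4, 0.6, -0.4]
grip_width: 0.0759
gripper_force: 0.0
```

Request:
servo_tool --pt "0 0 0 0 0 0 0.5" --pt "0 0 0 0 0 0 0.8" --pt "0 0 0 0 0 0 1" --pt "0 0 0 0 0 0 1" --pt "0 0 0 0 0 0 1"

```text
clock: 6.6
tcp_pos: [0.6048, 0.0234, 0.1734]
orientation: [0.804, 3.036, 0.001]
contact_force: [-6.8, -7.3, 17.6]
grip_width: 0.0129
gripper_force: 64.4
```

Request:
servo_tool --pt "0 0 0 0 0 0 1" --pt "0 0 0 0 0 0 1" --pt "0 0 0 0 0 0 1" --pt "0 0 0 0 0 0 1" --pt "0 0 0 0 0 0 1"

```text
clock: 7.02
tcp_pos: [0.6047, 0.0228, 0.1733]
orientation: [0.805, 3.035, 0.0]
contact_force: [-2.7, -1.9, 6.1]
grip_width: 0.0129
gripper_force: 69.1
```

```bash
python3 s.py
```

```text
7.02 tcp mm [604.7  22.8 173.3] toolx 150.3 zaxis [ 0.001 -0.    -1.   ] F [-2.72 -1.94  6.15] w 12.9 gf 69.1 j7 1.06
```

Request:
servo_tool --pt "0 0 0 0 0 4 1" --pt "0 0 0 0 0 8 1" --pt "0 0 0 0 0 12 1" --pt "0 0 0 0 0 15 1" --pt "0 0 0 0 0 15 1"

```text
clock: 7.43
tcp_pos: [0.6046, 0.0237, 0.1879]
orientation: [0.804, 3.036, 0.001]
contact_force: [0.7, 0.8, -3.5]
grip_width: 0.0125
gripper_force: 68.3
```

Request:
servo_tool --pt "0 0 0 0 0 0 1" --pt "0 0 0 0 0 0 1" --pt "0 0 0 0 0 0 1" --pt "0 0 0 0 0 0 1" --pt "0 0 0 0 0 0 1"

```text
clock: 7.85
tcp_pos: [0.6042, 0.0235, 0.1871]
orientation: [-0.805, -3.036, 0.0]
contact_force: [-0.2, 0.1, -3.3]
grip_width: 0.0127
gripper_force: 68.3
```

```bash
python3 s.py; python3 - <<'E'
from h import *
F=[]
for i in range(5):
    im,P=cloud("scene"); F.append(r.get_obs()["contact_force"][2])
print(np.round(F,2)); cv2.imwrite("pics/lift_b.png",im)
E
```

```text
7.85 tcp mm [604.2  23.5 187.1] toolx 150.3 zaxis [-0. -0. -1.] F [-0.19  0.09 -3.26] w 12.7 gf 68.3 j7 1.06
[-3.69 -2.45 -3.14 -3.86 -3.11]
```

View pics/lift_b.png

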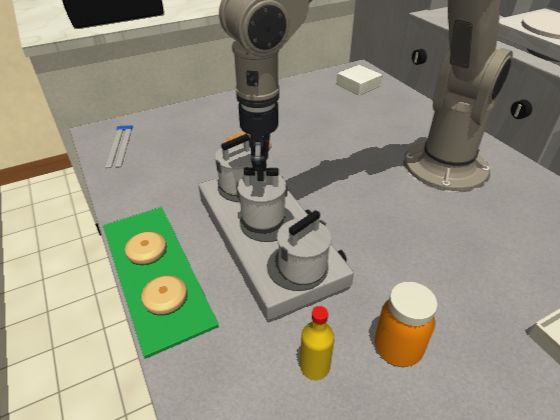

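In the scene view pot b is held upright at (262,200), and pot a stands back on its plate at (303,250). Pot b is light too (about 3.3 N), so pot c should be the full one.

Request:
servo_tool --pt "0 0 0 0 0 -5 1" --pt "0 0 0 0 0 -9 1" --pt "0 0 0 0 0 -12 1" --pt "0 0 0 0 0 -14 1" --pt "0 0 0 0 0 -15 1"

```text
clock: 8.52
tcp_pos: [0.6044, 0.0231, 0.1734]
orientation: [-0.806, -3.036, -0.0]
contact_force: [-7.0, -0.6, 15.4]
grip_width: 0.0129
gripper_force: 70.9
```

Request:
servo_tool --pt "0 0 0 0 0 0 1" --pt "0 0 0 0 0 0 0.6" --pt "0 0 0 0 0 0 0.2" --pt "0 0 0 0 0 0 0" --pt "0 0 0 0 0 0 0"

```text
clock: 8.93
tcp_pos: [0.6046, 0.0236, 0.1723]
orientation: [0.805, 3.036, 0.0]
contact_force: [-0.6, 0.7, 0.1]
grip_width: 0.0607
gripper_force: 0.0
```

Request:
servo_tool --pt "0 0 0 0 0 0 0" --pt "0 0 0 0 0 0 0" --pt "0 0 0 0 0 0 0" --pt "0 0 0 0 0 4 0" --pt "0 0 0 0 0 10 0"

```text
clock: 9.35
tcp_pos: [0.6039, 0.0235, 0.1821]
orientation: [-0.805, -3.036, 0.001]
contact_force: [-0.0, 0.0, 0.5]
grip_width: 0.0853
gripper_force: 0.0
```

Request:
servo_tool --pt "0 0 0 0 0 30 0" --pt "0 0 0 0 0 67 0" --pt "0 0 6 -1 -35 67 0" --pt "0 0 12 -2 -70 67 0" --pt "0 0 18 -3 -105 67 0"

```text
clock: 9.77
tcp_pos: [0.6019, -0.082, 0.251]
orientation: [0.308, 3.124, 0.001]
contact_force: [0.3, -0.8, -0.6]
grip_width: 0.0855
gripper_force: 0.0
```

Request:
servo_tool --pt "0 0 7 -1 -30 0 0" --pt "0 0 14 -2 -44 0 0" --pt "0 0 20 -2 -44 0 0" --pt "0 0 22.7 -2 -44 0 0" --pt "0 0 22.7 -2 -44 0 0"

```text
clock: 10.18
tcp_pos: [0.5993, -0.1263, 0.25]
orientation: [-0.302, 3.126, -0.0]
contact_force: [0.1, 0.3, 0.3]
grip_width: 0.0855
gripper_force: 0.0
```

```bash
python3 s.py
```

```text
10.18 tcp mm [ 599.3 -126.3  250. ] toolx 191.0 zaxis [ 0.001  0.    -1.   ] F [0.07 0.32 0.28] w 85.5 gf 0.0 j7 1.96
```

Request:
servo_tool --pt "0 0 0 0 0 -20 0" --pt "0 0 0 0 0 -40 0" --pt "0 0 0 0 0 -60 0" --pt "0 0 0 0 0 -74 0" --pt "0 0 0 0 0 -77 0.2" --force 90

```text
clock: 10.6
tcp_pos: [0.5979, -0.1248, 0.17]
orientation: [0.299, -3.123, -0.001]
contact_force: [-0.9, -0.2, 0.2]
grip_width: 0.0751
gripper_force: 0.0
```

Request:
servo_tool --pt "0 0 0 0 0 0 0.5" --pt "0 0 0 0 0 0 0.8" --pt "0 0 0 0 0 0 1" --pt "0 0 0 0 0 0 1" --pt "0 0 0 0 0 0 1"

```text
clock: 11.02
tcp_pos: [0.6001, -0.1261, 0.1735]
orientation: [-0.301, 3.125, -0.002]
contact_force: [0.8, -6.0, 7.9]
grip_width: 0.013
gripper_force: 63.0
```

Request:
servo_tool --pt "0 0 0 0 0 0 1" --pt "0 0 0 0 0 0 1" --pt "0 0 0 0 0 0 1" --pt "0 0 0 0 0 0 1" --pt "0 0 0 0 0 0 1"

```text
clock: 11.43
tcp_pos: [0.6002, -0.1267, 0.1734]
orientation: [-0.3, 3.125, -0.002]
contact_force: [1.0, -4.1, 6.3]
grip_width: 0.0127
gripper_force: 89.4
```

Request:
servo_tool --pt "0 0 0 0 0 4 1" --pt "0 0 0 0 0 8 1" --pt "0 0 0 0 0 12 1" --pt "0 0 0 0 0 15 1" --pt "0 0 0 0 0 15 1"

```text
clock: 11.85
tcp_pos: [0.5992, -0.1251, 0.1874]
orientation: [0.302, -3.127, -0.001]
contact_force: [0.2, 0.1, -7.7]
grip_width: 0.0122
gripper_force: 88.0
```

Request:
servo_tool --pt "0 0 0 0 0 0 1" --pt "0 0 0 0 0 0 1" --pt "0 0 0 0 0 0 1" --pt "0 0 0 0 0 0 1" --pt "0 0 0 0 0 0 1"

```text
clock: 12.27
tcp_pos: [0.5992, -0.1255, 0.1871]
orientation: [0.301, -3.127, -0.0]
contact_force: [0.9, 1.3, -8.3]
grip_width: 0.0125
gripper_force: 88.0
```

```bash
python3 s.py
```

```text
12.27 tcp mm [ 599.2 -125.5  187.1] toolx 191.0 zaxis [-0.  0. -1.] F [ 0.88  1.29 -8.3 ] w 12.5 gf 88.0 j7 1.98
```

Pot c weighs 8.3 N, so it's the full pot. I'll carry it to the mat.

Request:
servo_tool --pt "0 0 0 0 0 10 1" --pt "0 0 0 0 0 20 1" --pt "0 0 0 -5 -10 25 1" --pt "0 0 0 -13 -25 25 1" --pt "0 0 0 -24 -45 25 1"

```text
clock: 12.68
tcp_pos: [0.5764, -0.17, 0.2139]
orientation: [-0.306, 3.123, -0.0]
contact_force: [0.3, -0.4, -8.1]
grip_width: 0.0123
gripper_force: 88.3
```

Request:
servo_tool --pt "0 0 0 -11 -20 0 1" --pt "0 0 0 -22 -41 0 1" --pt "0 0 0 -33 -62 0 1" --pt "0 0 0 -44 -82 0 1" --pt "0 0 0 -55 -103 0 1"

```text
clock: 13.1
tcp_pos: [0.5193, -0.2754, 0.2135]
orientation: [-0.3, 3.126, -0.001]
contact_force: [0.1, -0.2, -7.7]
grip_width: 0.0121
gripper_force: 88.3
```

Request:
servo_tool --pt "0 0 0 -11 -20 0 1" --pt "0 0 0 -22 -41 0 1" --pt "0 0 0 -33 -62 0 1" --pt "0 0 0 -44 -82 0 1" --pt "0 0 0 -52 -98 0 1"

```text
clock: 13.52
tcp_pos: [0.4661, -0.3746, 0.2136]
orientation: [-0.297, 3.127, -0.003]
contact_force: [0.6, -1.8, -7.4]
grip_width: 0.0125
gripper_force: 88.3
```

Request:
servo_tool --pt "0 0 0 0 0 0 1" --pt "0 0 0 0 0 -10 1" --pt "0 0 0 0 0 -25 1" --pt "0 0 0 0 0 -40 1" --pt "0 0 0 0 0 -50 1"

```text
clock: 13.93
tcp_pos: [0.4681, -0.3704, 0.1609]
orientation: [0.303, -3.126, -0.002]
contact_force: [-0.8, 0.7, -8.1]
grip_width: 0.0124
gripper_force: 88.3
```

```bash
python3 s.py;  python3 - <<'E'
from h import *
im,P=cloud("top"); cv2.imwrite("pics/mat1.png",im)
E
```

```text
13.93 tcp mm [ 468.1 -370.4  160.9] toolx 191.1 zaxis [-0.001  0.001 -1.   ] F [-0.83  0.66 -8.15] w 12.4 gf 88.3 j7 2.48
```

View pics/mat1.png

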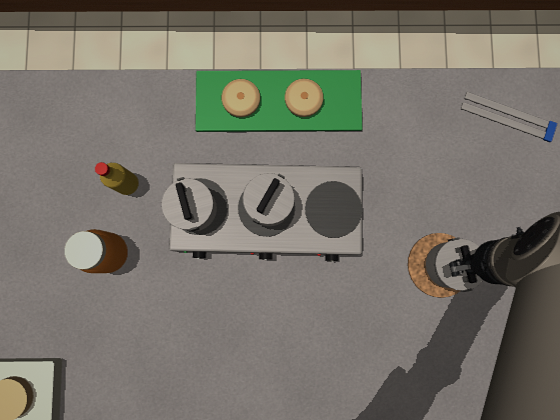

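The pot is over the mat at about (455,263), and both light pots are back on their plates. I'll lower it, going slowly near contact.

Request:
servo_tool --pt "0 0 0 0 0 -10 1" --pt "0 0 0 0 0 -20 1" --pt "0 0 0 0 0 -29 1" --pt "0 0 0 0 0 -35 1" --pt "0 0 0 0 0 -38 1"

```text
clock: 14.4
tcp_pos: [0.4679, -0.3711, 0.1231]
orientation: [0.301, -3.126, -0.001]
contact_force: [-0.5, 0.1, -8.7]
grip_width: 0.0124
gripper_force: 88.3
```

Request:
servo_tool --pt "0 0 0 0 0 -1 1" --pt "0 0 0 0 0 -2 1" --pt "0 0 0 0 0 -3 1" --pt "0 0 0 0 0 -3 1" --pt "0 0 0 0 0 -3 1"

```text
clock: 14.82
tcp_pos: [0.4685, -0.3717, 0.1217]
orientation: [-0.301, 3.127, -0.0]
contact_force: [0.1, -0.2, -8.2]
grip_width: 0.0118
gripper_force: 88.3
```

```bash
python3 s.py
```

```text
14.82 tcp mm [ 468.5 -371.7  121.7] toolx 191.0 zaxis [ 0.001 -0.    -1.   ] F [ 0.1  -0.23 -8.16] w 11.8 gf 88.3 j7 2.5
```

Request:
servo_tool --pt "0 0 0 0 0 -1 1" --pt "0 0 0 0 0 -2 1" --pt "0 0 0 0 0 -3 1" --pt "0 0 0 0 0 -3.5 1" --pt "0 0 0 0 0 -3.5 1"

```text
clock: 15.23
tcp_pos: [0.4682, -0.3714, 0.1176]
orientation: [0.301, -3.127, -0.0]
contact_force: [-1.0, -0.0, -8.7]
grip_width: 0.0124
gripper_force: 88.4
```

```bash
python3 s.py
```

```text
15.23 tcp mm [ 468.2 -371.4  117.6] toolx 191.0 zaxis [-0.  0. -1.] F [-1.   -0.   -8.67] w 12.4 gf 88.4 j7 2.5
```

Not touching yet, so I'll keep going in small steps.

Request:
servo_tool --pt "0 0 0 0 0 -0.5 1" --pt "0 0 0 0 0 -1 1" --pt "0 0 0 0 0 -1.5 1" --pt "0 0 0 0 0 -1.5 1" --pt "0 0 0 0 0 -1.5 1"

```text
clock: 15.65
tcp_pos: [0.4684, -0.3723, 0.1172]
orientation: [-0.3, 3.126, -0.002]
contact_force: [-2.9, -0.1, 4.0]
grip_width: 0.0124
gripper_force: 89.9
```

```bash
python3 s.py
```

```text
15.65 tcp mm [ 468.4 -372.3  117.2] toolx 191.0 zaxis [ 0.001 -0.001 -1.   ] F [-2.87 -0.05  4.  ] w 12.4 gf 89.9 j7 2.5
```

The force has gone from -8.7 to +4 N, so the pot is bearing on the mat. I'll release it and retreat.

Request:
servo_tool --pt "0 0 0 0 0 0 0.6" --pt "0 0 0 0 0 0 0.2" --pt "0 0 0 0 0 0 0" --pt "0 0 0 0 0 0 0" --pt "0 0 0 0 0 0 0"

```text
clock: 16.07
tcp_pos: [0.4687, -0.3714, 0.1164]
orientation: [-0.302, 3.127, -0.0]
contact_force: [0.6, -0.7, -0.2]
grip_width: 0.0719
gripper_force: 0.0
```

Request:
servo_tool --pt "0 0 0 0 0 0 0" --pt "0 0 0 0 0 5 0" --pt "0 0 0 0 0 20 0" --pt "0 0 0 0 0 50 0" --pt "0 0 0 0 0 85 0"

```text
clock: 16.48
tcp_pos: [0.4671, -0.3706, 0.2008]
orientation: [0.301, -3.124, -0.004]
contact_force: [0.7, -1.1, -0.3]
grip_width: 0.0849
gripper_force: 0.0
```

Request:
servo_tool --pt "0 0 0 0 0 30 0" --pt "0 0 0 0 -30 40 0" --pt "0 0 0 0 -65 40 0" --pt "0 0 0 0 -100 40 0" --pt "0 0 0 0 -135 40 0"

```text
clock: 16.9
tcp_pos: [0.4686, -0.5078, 0.2424]
orientation: [-0.303, 3.126, -0.001]
contact_force: [0.1, 0.4, -0.8]
grip_width: 0.0852
gripper_force: 0.0
```

```bash
python3 s.py;  python3 - <<'E'
from h import *
for n in("top","scene"):
    I,Q=cloud(n); cv2.imwrite(f"pics/{n}_end.png",I); z=Q[...,2]
    m=((z>.12)&(z<.21)&(I.max(-1)<70)&(Q[...,0]>.4)&(Q[...,0]<.75)&(Q[...,1]>-.45)&(Q[...,1]<.3)).astype(np.uint8)
    k,l,st,_=cv2.connectedComponentsWithStats(m)
    for i in range(1,k):
        if st[i,4]<60: continue
        q=Q[l==i]; q=q[q[:,2]>np.median(q[:,2])-.006]; print(n,cv2.minAreaRect((q[:,:2]*1000).astype(np.float32)),np.median(q[:,2]))
E
```

```text
16.9 tcp mm [ 468.6 -507.8  242.4] toolx 191.1 zaxis [ 0.001 -0.001 -1.   ] F [ 0.1   0.43 -0.78] w 85.2 gf 0.0 j7 2.66
top ((603.7127075195312, 23.326202392578125), (14.144036293029785, 72.93001556396484), 60.322303771972656) 0.19671817550896586
top ((593.9166870117188, 188.75897216796875), (73.44612884521484, 13.773880958557129), 15.902806282043457) 0.19714577396101896
top ((565.7078247070312, 153.8756103515625), (13.829477310180664, 73.96168518066406), 52.815067291259766) 0.14336381548276184
top ((467.5860290527344, -370.5532531738281), (73.47344207763672, 13.735247611999512), 11.13851547241211) 0.14056741037685505
scene ((468.3423767089844, -371.2346496582031), (66.94940185546875, 19.123756408691406), 11.965666770935059) 0.14138029094044519
scene ((603.3634033203125, 24.05402183532715), (18.09791374206543, 72.20035552978516), 56.51055908203125) 0.1981639987027749
scene ((594.5399169921875, 190.52952575683594), (72.1353988647461, 13.926504135131836), 16.072351455688477) 0.19854994865252606
scene ((643.4774169921875, 198.4283905029297), (6.369182109832764, 25.838502883911133), 3.512732982635498) 0.14780361102796924
```

View pics/top_end.png

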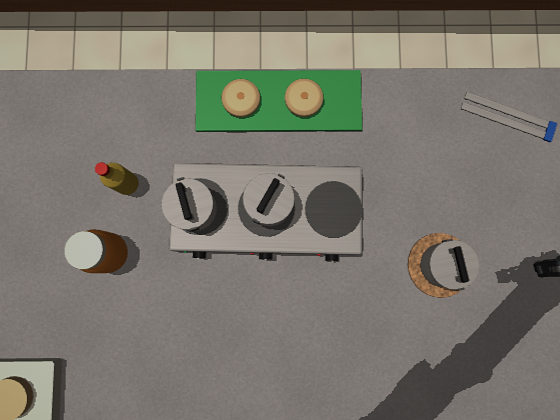

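The full pot is on the mat, within about 1 mm of its centre. Before handing in, I'll check the light pots against their plate centres.

```bash
python3 - <<'E'
from h import *
I,P=cloud("top"); v=I.max(-1); z=P[...,2]
m=((v<100)&(z>.055)&(z<.07)&(P[...,1]<-.03)&(P[...,1]>-.25)&(P[...,0]>.5)&(P[...,0]<.68)).astype(np.uint8)
n,l,st,_=cv2.connectedComponentsWithStats(m); i=1+st[1:,4].argmax(); c,rd=cv2.minEnclosingCircle((P[l==i][:,:2]*1000).astype(np.float32)); print("plate_c",c,rd)
m=((z>.052)&(z<.063)&(P[...,0]>.45)&(P[...,0]<.75)&(P[...,1]<.26)&(P[...,1]>-.25)).astype(np.uint8)
n,l,st,_=cv2.connectedComponentsWithStats(m); i=1+st[1:,4].argmax(); R=cv2.minAreaRect((P[l==i][:,:2]*1000).astype(np.float32)); print("stand",R)
a=np.radians(R[2]); a=a if R[1][0]>R[1][1] else a+np.pi/2
e=np.array([np.cos(a),np.sin(a)]); e*=np.sign(e[1]); c=np.array(c)
for k,p in((1,(603.6,23.6)),(2,(594.2,189.5))): print("offset from plate",np.array(p)-(c+150*k*e))
for k,p in((0,(603.6,23.6)),(1,(594.2,189.5))): print("via stand",np.array(p)-(np.array(R[0])+150*k*e))
E
```

```text
plate_c (593.6248779296875, -120.3194351196289) 64.767333984375
stand ((596.4751586914062, 30.641876220703125), (428.72540283203125, 201.59046936035156), 88.470458984375)
offset from plate [ 5.97126865 -6.02711922]
offset from plate [-7.43258476  9.92632644]
via stand [ 7.12484131 -7.04187622]
via stand [-6.27901211  8.91156944]
```

Both light pots are within about 13 mm of their plate centres, against a limit of 35 mm.

```bash
python3 -c "
from bench import r
print(r.hand_in())"
```

```text
the job is handed in; nothing more can be done
None
```

I handed the job in at about 17 s with the full pot, pot_c (8.3 N), on the cork mat, about 1 mm off centre; the light pots a and b (about 3.3 N each) are back on their plates, within about 13 mm of centre, and the jar and bottle were not touched. The hand-in gave no verdict.

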